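# Bring the boom camera over the dish and hold it at the red mark

### The job

Bring the camera boom out for a picture of the specimen: grip the black handle behind the camera so that its blue lock button is squeezed in, draw the spring-loaded arm out until the yellow pointer stands in the red band of the scale, and swing the boom so that the camera looks straight down on the middle of the dish. Finish while still holding the handle, button squeezed, with the camera steady there, since the arm runs home if let go. Leave the dish and the things on the bench where they are.

Things in the scene. Friction and masses are not known exactly. Their poses are not given: they have to be found in the camera images.
- pivot (a point): Point on the upright swivel axis of the boom stand (fixed white 220 x 180 x 16 mm base, steel column), at the arm's height, 200 mm above the bench. The boom swings level about it and never tilts; the swivel has light friction (0.15 N m) and stays where it is left, so any sideways push on the arm swings it.
- handle: Black handle block on the arm behind the camera, 40 mm long, y = -14 to +16 mm, 32 mm tall. Origin: its middle, 200 mm above the bench, 200 mm from the pivot at home, 290 mm at the red mark. x points outward along the arm, y to the button's side, z up. Free above; the sleeve's mouth is 40 mm behind its middle at home; the camera's top is 30 mm higher than its middle.
- squeeze (a point): Where to grip the handle: middle of the handle with the button pressed in, 3 mm to the button's side of the handle's origin. Grip from above, fingers closing along the handle's y: one on the blue button, one on the plain ribbed side. 40 mm across with the button out, 34.5 mm squeezed.
- boom (a joint): Swing of the boom about the pivot, rad, counter-clockwise from above positive, 0 = along the stand's base; limits -0.9 to 0.9.
- extension (a joint): How far the arm is drawn out of the sleeve, m; 0 = home, end stop at 0.115. A return spring pulls it home with 2.4 N at home and 3.5 N at the red mark. 0.090 = pointer in the middle of the red band. At home a hook on the button holds it behind a steel keeper on the sleeve (about 1 mm of play); it cannot be drawn out until the button is pressed in by at least 4 mm.
- lock_button (a joint): Travel of the blue lock button into the handle, m; 0 = out, 0.0055 = fully in. Spring: 3 N to start, 7 N fully in. Button face 28 mm long (along the arm) x 22 mm tall, centred on the handle's +y side.
- pointer (a point): Yellow pointer fixed to the sliding arm, seen in the slot along the top of the sleeve, 219 mm above the bench; 170 mm behind the handle's middle.
- red_mark (a point): Middle of the red band (8 mm wide along the sleeve) of the scale on top of the sleeve, 120 mm from the pivot; black ticks every 10 mm. The pointer starts 90 mm nearer the pivot.
- lens (a point): Centre of the camera's lens, on the upright axis of the white round camera (44 mm across, ring light 64 mm across below it), facing straight down, 86 mm above the bench; 58 mm outward of the handle's middle, so 258 mm from the pivot at home, 348 mm at the red mark.
- dish: Round glass petri dish, 60 mm across, 14 mm tall, pale jelly and a brown specimen inside, standing loose on a black stage plate (130 x 120 x 20 mm) inside a steel ring; origin at the centre of its underside, 20 mm above the bench. It stands at the camera's working radius: 348 mm (within 3 mm) from the pivot, so the lens is over it at the red mark.
- tube_rack: Bystander: pink rack, 120 x 72 x 45 mm, with tools standing in it up to 160 mm high; origin under its centre.
- tip_box: Bystander: blue box with white lid, 123 x 88 x 67 mm; origin under its centre.
- reagent_bottle: Bystander: white bottle with blue cap, 64 mm across, 115 mm tall; origin under its centre.

How it is judged (in metres and radians):
On the way:
1. the lock button is squeezed in by the fingers while the arm is still home (value of joint lock_button above 0.0035 m and value of joint extension below 0.01 m and contact force between the fingers and handle above 2 N), for 0.1 s.
At the end, for the whole second after the job is handed in: Through the last second the fingers hold the handle (more than 3 N) with the lock button in by more than 3.5 mm, the extension is 90 mm within 4 mm (pointer in the red band), the camera axis is within 10 mm of the dish's centre, and the arm is at rest (under 10 mm/s and 0.05 rad/s) (value of joint extension between 0.086 and 0.094 m and horizontal distance between lens and dish below 0.01 m and contact force between the fingers and handle above 3 N and value of joint lock_button above 0.0035 m and velocity of joint extension between -0.01 and 0.01 m/s and velocity of joint boom between -0.05 and 0.05 rad/s); the arm keeps its last pose, push and grip.
It fails at once if the dish is shifted more than 8 mm (distance of dish from where it was at the start of the episode above 0.008 m).
It fails at once if a bystander is shifted more than 15 mm (distance of any of tube_rack, tip_box, reagent_bottle from where it was at the start of the episode above 0.015 m).
It also fails if it takes over 42 s, if anything falls off the work surface, if the arm or the gripper's body presses on something with over 40 N, if the wrist force passes 120 N, or if a joint passes its speed limit or range.

### The arm

A 6-joint arm with a two-finger parallel gripper is mounted at the origin on the work surface. World frame = base frame: x ahead of the robot, y to its left, z up, the work surface at z = 0. Lengths are in mm, angles in rad, forces in N, time in s.
With the tool pointing down it reaches from about 275 to 1000 mm from the base axis. Payload 8.4 kg.
Tool frame: the origin (TCP) lies between the finger pads; the fingertips stand 8 mm ahead of it and the grasp point (between the pads) lies 11 mm behind it; z points along the fingers, y is the line along which they close (so a half turn about z gives the same grasp; the last joint's range is limited). The gripper opens to 85 mm and grips with 20 to 120 N. Pads are 22 mm wide; open, the fingers measure 114 mm over their backs; the gripper's body (76 mm by 85 mm) begins 54 mm behind the grasp point. The pads swing forward as they close: fully open they stand 13 mm farther back than shut.
Start: joints at [1.244, 0.353, 1.633, -0, 1.155, -0.002], TCP at [199.448, 592.325, 239.281] pointing down, gripper open.
Joint ranges: [-2.63, 2.63], [-0.92, 2.1], [0.06, 2.66], [-1.3, 4.44], [0, 2.69], [-3.02, 3.02]. Speed limits (rad/s): [2.22, 2.22, 2.79, 3.14, 3.14, 3.14].

### API

Orientations are given as a rotation vector (axis times angle).
In Python, from rig import arm gives the robot as it stands. The module is installed in compiled form; this text tells all that it offers.
- The arm moves only by the tool move_arm, never from a script. Its argument "targets" is a list of rows, each an object of numbers: "rx", "ry", "rz": the turn, a rotation vector about the world's x, y, z normalised to -1 to 1, where 1 is pi/2 rad; "x", "y", "z": the shift along the world's x, y, z normalised to -1 to 1, where 1 is 0.05 m; "jaw": the closure, from 0 (fully open) to 1 (shut). A call has 1 to 5 rows; each row shifts and turns the commanded pose from where the row before left it; what a row does not reach is not made up. A row lasts 1/8 s, in which the tool goes at most 62.5 mm and 10.7 degrees, less where a joint would pass 70% of its speed; a pose out of reach is approached as far as the arm can. A call with a number of a shift or a turn outside -1 to 1 is refused whole. A call with a gripper value outside its range is refused whole. The fingers move at their own pace and stop on an object; "grip_force" is the grip in N (left out, the last holds). Time passes only in rows, so rows that do not move let the fingers close. It gives the time, the measured TCP pose, the force, the opening and the grip force at its end, in the units of the state.
- arm.get_state(): the state, without advancing time (a new reading comes with each control period).
- arm.camera(name): name is "scene" or "top"; returns a dict with "color" (480x640x3 uint8, red, green, blue), "mtx" (3x3 intrinsics, pixels), "k1" (the pictures are not rectified: a ray, as slopes to the right and down, at radius r is drawn at 1 + k1 r^2 times it, then the intrinsics apply), "camera_from_world" (4x4, takes a point from world to camera coordinates). Camera axes: x right, y down, z forward; pixel columns grow to the right and rows downward; lengths in mm; the calibration is good to about 2 mm. A picture is of the moment at which its call begins. There is no depth.
- arm.job_done(): hands the job in; it is judged then, once.
The state is a dict: "t": time; "joint_pos": joint angles; "qvel": joint speeds; "effort": joint torques, N m; "eef_pos": TCP position; "orientation": TCP orientation; "force": force on the tool from outside, world axes, zero at the start; "wrist_torque": the same for the moment, N m; "opening": finger opening in mm; "grip_force": force on a finger pad.
Only numpy, scipy, OpenCV 4.12 (cv2) and the standard library are available. Lean on these libraries where they do the work, as an engineer would, in place of code of your own. Each camera call takes 0.05 s, during which the arm holds its last target. There are 200 camera calls.

## Working session

There is one attempt and no reset: what is moved stays moved. The work goes in short steps, Python scripts to look and compute and a tool call to move; the robot and the scene stay as the last step left them, time stands still between calls to the robot, and variables do not carry over. Pictures are saved under pics/ and viewed, at most 10 in all, crops included, and the job is handed in when it is done.

Besides the shell and the picture viewer there is one more tool, called after "Call:" by a JSON object that holds its "fn" and its "kwargs". move_arm: Moves the arm, as the interface text tells. Its arguments: {"type":"object","properties":{"targets":{"type":"array","items":{"type":"object","properties":{"rx":{"type":"number","minimum":-1,"maximum":1},"ry":{"type":"number","minimum":-1,"maximum":1},"rz":{"type":"number","minimum":-1,"maximum":1},"x":{"type":"number","minimum":-1,"maximum":1},"y":{"type":"number","minimum":-1,"maximum":1},"z":{"type":"number","minimum":-1,"maximum":1},"jaw":{"type":"number"}}}},"grip_force":{"type":"number"}},"required":["targets"]}

```bash
mkdir -p pics
cat > h.py <<'E'
import numpy as np, cv2
from rig import arm
def snap(n,fn=None):
    c=arm.camera(n)
    if fn: cv2.imwrite('pics/'+fn,c['color'][:,:,::-1])
    return c
def ray(c,u,v):
    K=c['mtx'];d=np.array([(u-K[0,2])/K[0,0],(v-K[1,2])/K[1,1]])
    s=d.copy()
    for _ in range(20): s=d/(1+c['k1']*(s@s))
    T=c['camera_from_world'];R=T[:3,:3]
    return -R.T@T[:3,3], R.T@np.array([s[0],s[1],1])
def plane(c,u,v,z):
    o,d=ray(c,u,v);return o+d*(z-o[2])/d[2]
def tri(c1,p1,c2,p2):
    o1,d1=ray(c1,*p1);o2,d2=ray(c2,*p2)
    t=np.linalg.lstsq(np.c_[d1,-d2],o2-o1,rcond=None)[0]
    a,b=o1+t[0]*d1,o2+t[1]*d2
    return (a+b)/2,np.linalg.norm(a-b)
def proj(c,p):
    T=c['camera_from_world'];q=T[:3,:3]@np.array(p,float)+T[:3,3];s=q[:2]/q[2]
    s=s*(1+c['k1']*(s@s));K=c['mtx'];return np.array([K[0,0]*s[0]+K[0,2],K[1,1]*s[1]+K[1,2]])
E
python3 -c "
from h import *
for n in ['scene','top']:
    c=snap(n,n+'0.png');print(n,c['k1'],ray(c,320,240))
s=arm.get_state();print(s)"
```

```text
scene -0.11257097444277273 (array([1068.39230721, -364.97815177,  706.6883194 ]), array([-0.6200395 ,  0.39100003, -0.68098482]))
top 0.03615365818569314 (array([ 386.50001033,  -14.12548928, 1031.27096288]), array([ 0.17606322,  0.0237936 , -0.9841051 ]))
{'t': 0.1, 'joint_pos': array([ 1.24356863e+00,  3.53568400e-01,  1.63405321e+00, -8.44826432e-07,
        1.15522377e+00, -2.38893904e-03]), 'qvel': array([-9.27800289e-05, -3.81217037e-04, -2.25594737e-03, -1.72411576e-03,
       -1.05164149e-03, -1.31193085e-03]), 'effort': array([ 1.23887618e-03, -6.06353688e+01, -3.42821968e+01,  1.90811475e-04,
        4.01649449e-03, -5.73163993e-05]), 'eef_pos': array([199.3308641 , 591.91734012, 238.64611557]), 'orientation': array([-5.07981321e-01, -3.10004340e+00,  1.94118329e-03]), 'force': array([-0.53013029,  0.4151866 ,  0.35256177]), 'wrist_torque': array([-0.0587226 ,  0.03967   ,  0.04872161]), 'grip_force': 0.0, 'opening': 85.61340193305946}
```

View pics/scene0.png

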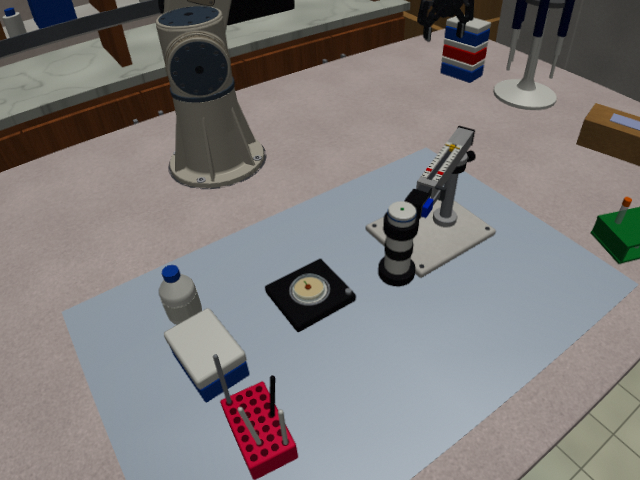

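View pics/top0.png

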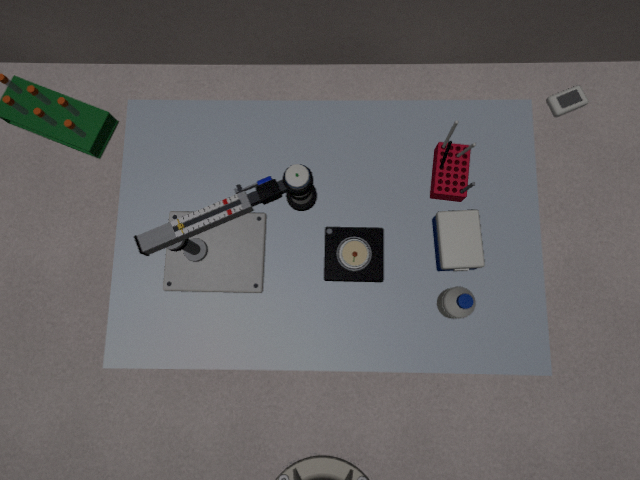

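Scene: the dish is at about (309,290), the camera at (402,212), and the button at (427,207). Top: the dish is at (354,254), the camera top at (298,178), the button at (264,182), and the yellow pointer at (180,226). The red bands flank the slot at about (226,202) and (230,211). The button faces +x.

Run:
```python
from h import *
a=cv2.imread('pics/top0.png')[140:290,120:400];b=cv2.imread('pics/scene0.png')[110:330,260:500]
cv2.imwrite('pics/tc.png',cv2.resize(a,(784,420),interpolation=cv2.INTER_CUBIC))
cv2.imwrite('pics/sc.png',cv2.resize(b,(640,587),interpolation=cv2.INTER_CUBIC))
for n,roi in [('top',(120,140,400,300)),('scene',(260,110,500,330))]:
    hsv=cv2.cvtColor(cv2.imread(f'pics/{n}0.png'),cv2.COLOR_BGR2HSV)
    x0,y0,x1,y1=roi
    for k,lo,hi in [('yellow',(22,150,120),(34,255,255)),('red',(0,150,80),(8,255,255)),('red2',(172,150,80),(180,255,255)),('blue',(110,150,60),(130,255,255)),('jelly',(10,40,140),(32,140,255))]:
        m=cv2.inRange(hsv,lo,hi)[y0:y1,x0:x1]
        N,L,S,C=cv2.connectedComponentsWithStats(m)
        for i in range(1,N):
            if S[i,4]>4: print(n,k,S[i,4],C[i]+[x0,y0],S[i,:4]+[x0,y0,0,0])
```

```text
top yellow 16 [179.6875 225.5625] [178 224   5   5]
top red 12 [224.41666667 201.41666667] [223 200   4   4]
top red 15 [229.06666667 211.73333333] [228 209   4   6]
top blue 55 [263.94545455 180.18181818] [257 176  15   9]
scene yellow 15 [451.86666667 146.4       ] [450 145   5   4]
scene red 14 [428.71428571 169.42857143] [426 168   6   4]
scene red 15 [440.33333333 172.73333333] [438 171   6   4]
scene blue 146 [426.85616438 206.95205479] [422 197  11  20]
scene jelly 8 [447.5   143.875] [445 143   6   3]
scene jelly 411 [308.47445255 286.93430657] [294 277  29  20]
```

View pics/tc.png

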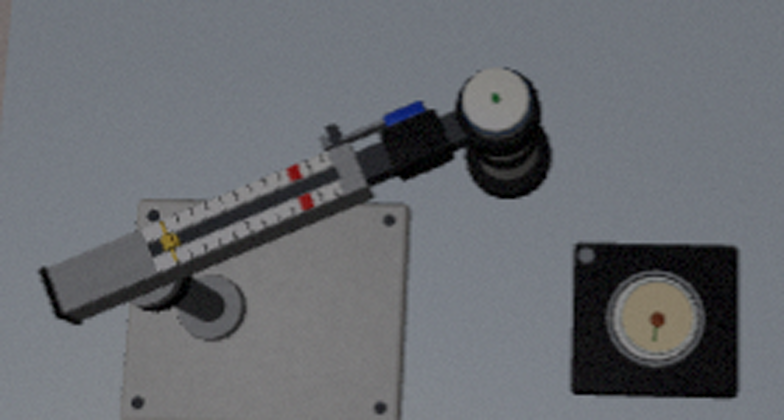

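View pics/sc.png

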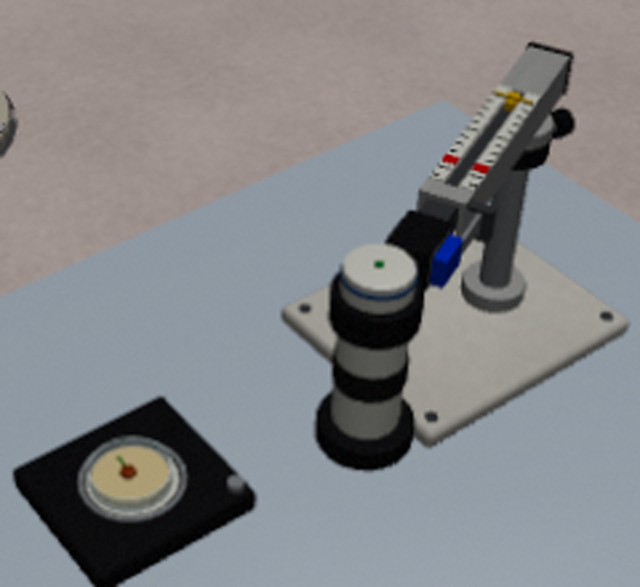

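The crops show the green dot on the camera top at top (297.1,175.0) and scene (402.1,209.4), and the dish jelly at top (354,253) and scene (308.5,287).

```bash
cat > m1.py <<'E'
from h import *
t=snap('top');s=snap('scene')
P={}
for k,a,b in [('lens',(297.1,175),(402.1,209.4)),('red',(226.7,206.6),(434.5,171.1)),('ptr',(179.7,225.6),(451.9,146.4)),('dish',(353.9,252.9),(308.5,286.9)),('btn',(263.9,180.2),(426.9,207)),
 ('handletop',(120+415/2.8,140+142/2.8),(0,0))]:
    if b[0]: P[k],e=tri(t,a,s,b);print(k,P[k].round(1),round(e,1))
    else: print(k,plane(t,*a,216))
L,R,Q,D=[P[k] for k in('lens','red','ptr','dish')]
for z in(27,34): print('dish',z,plane(t,353.9,252.9,z),plane(s,308.5,286.9,z))
u=(L-Q)[:2];print('lens-ptr',np.linalg.norm(u),'should 228; red-ptr',np.linalg.norm((R-Q)[:2]));u/=np.linalg.norm(u)
pv=L[:2]-258*u; print('u',u,np.arctan2(u[1],u[0]),'pivot',pv,'handle',L[:2]-58*u, 'dish r',np.linalg.norm(D[:2]-pv))
v=(D[:2]-pv);v/=np.linalg.norm(v);print('v',v,'swing',np.arctan2(u[0]*v[1]-u[1]*v[0],u@v),'final handle',pv+290*v)
# column base centre at z~16 check
print('colbase',plane(t,120+213/2.8,140+307/2.8,20))
E
python3 m1.py
```

```text
lens [650.   49.4 227. ] 3.3
red [593.7 176.7 214. ] 2.5
ptr [557.  258.8 215.5] 1.1
dish [539.2 -63.3  23.6] 1.7
btn [647.1 111.4 200.3] 0.7
handletop [622.57296733 100.82555201 216.        ]
dish 27 [538.27714175 -63.93454844  27.        ] [542.19997365 -64.082009    27.        ]
dish 34 [537.21922018 -63.58736782  34.        ] [547.61914333 -67.18088967  34.        ]
lens-ptr 229.06255673964117 should 228; red-ptr 89.87834822853722
u [ 0.40583867 -0.91394473] -1.1529000441796151 pivot [545.29330988 285.20632181] handle [626.46104411 102.41737543] dish r 348.6080448892624
v [-0.01749523 -0.99984695] swing -0.4353924014733733 final handle [540.21969428  -4.74929276]
colbase [543.55496063 283.73405818  20.        ]
```

The measurements agree with the text: lens to pointer 229 (228 expected), red to pointer 89.9 (90), dish radius 348.6 (348). Next I raise the tool and travel above the handle.

Call:
{"fn": "move_arm", "kwargs": {"targets": [{"z":0.8,"x":0.3,"y":-0.3},{"z":0.6,"x":0.7,"y":-0.7,"rz":-0.05},{"x":0.8,"y":-0.9,"rz":-0.06},{"x":0.8,"y":-0.9,"rz":-0.06},{"x":0.8,"y":-0.9,"rz":-0.06}]}}

```text
validation failed for argument at $.ta...
```

Call:
{"fn": "move_arm", "kwargs": {"targets": [{"x":0.8,"y":-0.9,"rz":-0.06},{"x":0.8,"y":-0.9,"rz":-0.06},{"x":0.8,"y":-0.9,"rz":-0.06},{"x":0.8,"y":-0.9,"rz":-0.06},{"x":0.8,"y":-0.9,"rz":-0.06}]}}

```text
validation failed for argument at $.ta...
```

Call:
{"fn": "move_arm", "kwargs": {"targets": [{"x":0.3,"y":-0.3,"z":0.8,"rx":0,"ry":0,"rz":0,"jaw":0},{"x":0.7,"y":-0.7,"z":0.6,"rx":0,"ry":0,"rz":-0.05,"jaw":0},{"x":0.8,"y":-0.9,"z":0,"rx":0,"ry":0,"rz":-0.06,"jaw":0},{"x":0.8,"y":-0.9,"z":0,"rx":0,"ry":0,"rz":-0.06,"jaw":0},{"x":0.8,"y":-0.9,"z":0,"rx":0,"ry":0,"rz":-0.06,"jaw":0}]}}

```text
t: 0.82
eef_pos: [370.4, 405.8, 309.4]
orientation: [1.061, 2.957, 0.0]
force: [1.2, 0.9, -1.6]
opening: 85.2
grip_force: 0.0
```

Call:
{"fn": "move_arm", "kwargs": {"targets": [{"x":0.74,"y":-0.86,"z":0,"rx":0,"ry":0,"rz":-0.06,"jaw":0},{"x":0.74,"y":-0.86,"z":0,"rx":0,"ry":0,"rz":-0.06,"jaw":0},{"x":0.74,"y":-0.86,"z":0,"rx":0,"ry":0,"rz":-0.06,"jaw":0},{"x":0.74,"y":-0.86,"z":0,"rx":0,"ry":0,"rz":-0.06,"jaw":0},{"x":0.74,"y":-0.86,"z":0,"rx":0,"ry":0,"rz":-0.058,"jaw":0}]}}

```text
t: 1.45
eef_pos: [555.4, 190.7, 309.3]
orientation: [-1.718, -2.63, -0.0]
force: [0.6, 1.3, 0.2]
opening: 85.0
grip_force: 0.0
```

Call:
{"fn": "move_arm", "kwargs": {"targets": [{"x":0.74,"y":-0.86,"z":0,"rx":0,"ry":0,"rz":0,"jaw":0},{"x":0.74,"y":-0.86,"z":0,"rx":0,"ry":0,"rz":0,"jaw":0},{"x":0,"y":0,"z":0,"rx":0,"ry":0,"rz":0,"jaw":0}]}}

```text
t: 1.82
eef_pos: [630.3, 103.2, 308.6]
orientation: [1.719, 2.629, -0.001]
force: [-0.7, -0.6, 0.7]
opening: 85.6
grip_force: 0.0
```

```bash
cat > st.py <<'E'
from h import *
from scipy.spatial.transform import Rotation as Ro
s=arm.get_state();M=Ro.from_rotvec(s['orientation']).as_matrix()
print(round(s['t'],2),s['eef_pos'].round(1),'zax',M[:,2].round(3),'yaw y',np.degrees(np.arctan2(M[1,1],M[0,1])).round(1),s['force'].round(1),s['opening'],s['grip_force'],s['joint_pos'].round(2))
E
python3 st.py; python3 -c "
from h import *
s=snap('scene')['color'][60:320,250:510,::-1];t=snap('top')['color'][120:290,120:400,::-1]
import cv2
s=cv2.resize(s,(400,400));t=cv2.resize(t,(400,243));o=np.zeros((400,800,3),np.uint8);o[:,:400]=s;o[:243,400:]=t
cv2.imwrite('pics/hov.png',o)"
```

```text
1.82 [630.3 103.2 308.6] zax [-0.    -0.001 -1.   ] yaw y 23.7 [-0.7 -0.6  0.7] 85.60334948999751 0.0 [ 0.16  0.32  1.52 -0.    1.3  -0.25]
```

View pics/hov.png

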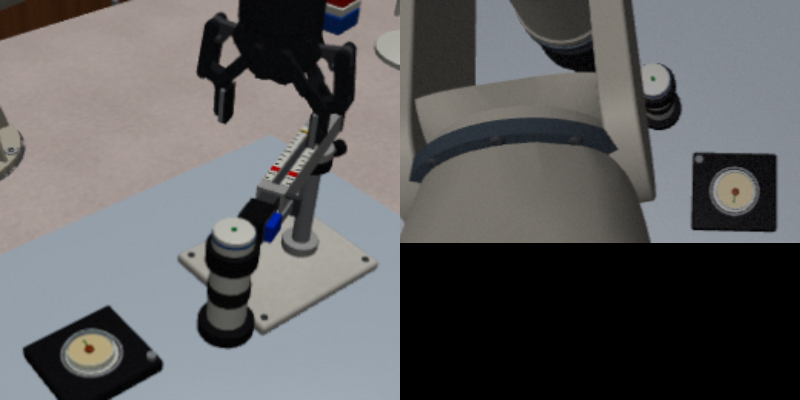

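The gripper hovers open above the handle and straddles it on the line of the button. The camera has not moved. Now descend about 120 mm.

Call:
{"fn": "move_arm", "kwargs": {"targets": [{"x":-0.01,"y":0.01,"z":-0.6,"rx":0,"ry":0,"rz":0,"jaw":0},{"x":0,"y":0,"z":-0.6,"rx":0,"ry":0,"rz":0,"jaw":0},{"x":0,"y":0,"z":-0.6,"rx":0,"ry":0,"rz":0,"jaw":0},{"x":0,"y":0,"z":-0.4,"rx":0,"ry":0,"rz":0,"jaw":0},{"x":0,"y":0,"z":-0.2,"rx":0,"ry":0,"rz":0,"jaw":0}]}}

```text
t: 2.55
eef_pos: [626.6, 108.1, 188.2]
orientation: [-1.711, -2.633, 0.002]
force: [0.1, -0.1, 0.9]
opening: 85.7
grip_force: 0.0
```

Call:
{"fn": "move_arm", "kwargs": {"targets": [{"x":0,"y":0,"z":0,"rx":0,"ry":0,"rz":0,"jaw":0.3},{"x":0,"y":0,"z":0,"rx":0,"ry":0,"rz":0,"jaw":0.4}], "grip_force": 30}}

```text
t: 2.8
eef_pos: [628.3, 107.3, 190.3]
orientation: [1.713, 2.632, 0.002]
force: [1.0, 0.3, 0.5]
opening: 52.4
grip_force: 0.0
```

```bash
python3 st.py; python3 -c "
from h import *
s=snap('scene')['color'][130:280,340:500,::-1]
cv2.imwrite('pics/g1.png',cv2.resize(s,(640,600),interpolation=cv2.INTER_CUBIC))"
```

```text
2.8 [628.3 107.3 190.3] zax [ 0.001  0.    -1.   ] yaw y 23.9 [1.  0.3 0.5] 52.3831938231354 0.0 [ 0.17  0.42  1.65  0.    1.07 -0.25]
```

View pics/g1.png

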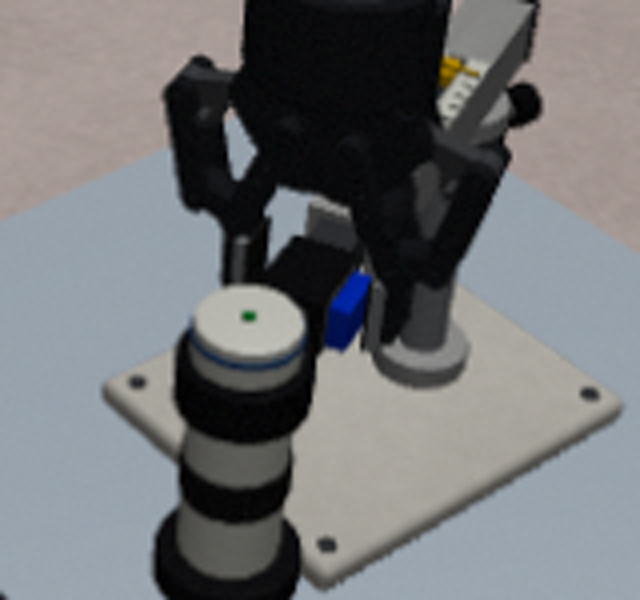

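The open fingers straddle the handle at the right height, with a button-side gap still open. The TCP is about 4 mm toward the pivot, so I correct that and then close.

Call:
{"fn": "move_arm", "kwargs": {"targets": [{"x":0.03,"y":-0.07,"z":-0.03,"rx":0,"ry":0,"rz":0,"jaw":0.4},{"x":0,"y":0,"z":0,"rx":0,"ry":0,"rz":0,"jaw":0.4},{"x":0,"y":0,"z":0,"rx":0,"ry":0,"rz":0,"jaw":0.4}]}}

```text
t: 3.22
eef_pos: [629.5, 103.2, 187.9]
orientation: [1.714, 2.633, 0.0]
force: [-0.5, 0.3, 0.2]
opening: 51.2
grip_force: 0.0
```

```bash
python3 st.py
```

```text
3.23 [629.5 103.2 187.9] zax [ 0.  0. -1.] yaw y 23.9 [-0.5  0.3  0.2] 51.217689534455495 0.0 [ 0.16  0.42  1.65  0.    1.07 -0.26]
```

Call:
{"fn": "move_arm", "kwargs": {"targets": [{"x":0,"y":0,"z":0,"rx":0,"ry":0,"rz":0,"jaw":0.5},{"x":0,"y":0,"z":0,"rx":0,"ry":0,"rz":0,"jaw":0.6},{"x":0,"y":0,"z":0,"rx":0,"ry":0,"rz":0,"jaw":0.8},{"x":0,"y":0,"z":0,"rx":0,"ry":0,"rz":0,"jaw":1},{"x":0,"y":0,"z":0,"rx":0,"ry":0,"rz":0,"jaw":1}], "grip_force": 30}}

```text
t: 3.85
eef_pos: [629.6, 103.3, 188.2]
orientation: [1.713, 2.633, 0.0]
force: [-1.6, -1.8, 5.2]
opening: 34.0
grip_force: 30.8
```

```bash
python3 st.py
```

```text
3.85 [629.6 103.3 188.2] zax [ 0.001 -0.    -1.   ] yaw y 23.9 [-1.6 -1.8  5.2] 33.999631683630994 30.848400592803955 [ 0.16  0.42  1.65 -0.    1.07 -0.26]
```

Opening is 34 mm at 30.8 N, so the button is fully squeezed. Draw out 90 mm along the arm.

Call:
{"fn": "move_arm", "kwargs": {"targets": [{"x":0.08,"y":-0.18,"z":0,"rx":0,"ry":0,"rz":0,"jaw":1},{"x":0.16,"y":-0.36,"z":0,"rx":0,"ry":0,"rz":0,"jaw":1},{"x":0.16,"y":-0.36,"z":0,"rx":0,"ry":0,"rz":0,"jaw":1},{"x":0.16,"y":-0.36,"z":0,"rx":0,"ry":0,"rz":0,"jaw":1},{"x":0.16,"y":-0.36,"z":0,"rx":0,"ry":0,"rz":0,"jaw":1}]}}

```text
t: 4.47
eef_pos: [665.8, 22.3, 188.1]
orientation: [-1.714, -2.633, -0.002]
force: [-1.5, 3.0, 4.0]
opening: 34.0
grip_force: 30.5
```

```bash
python3 st.py
```

```text
4.47 [665.8  22.3 188.1] zax [ 0.     0.001 -1.   ] yaw y 23.9 [-1.5  3.   4. ] 33.96937349662617 30.475968718528748 [ 0.03  0.46  1.59  0.    1.09 -0.39]
```

Call:
{"fn": "move_arm", "kwargs": {"targets": [{"x":-0.232,"y":-0.1,"z":0,"rx":0,"ry":0,"rz":-0.0277,"jaw":1},{"x":-0.236,"y":-0.089,"z":0,"rx":0,"ry":0,"rz":-0.0277,"jaw":1},{"x":-0.24,"y":-0.079,"z":0,"rx":0,"ry":0,"rz":-0.0277,"jaw":1},{"x":-0.242,"y":-0.068,"z":0,"rx":0,"ry":0,"rz":-0.0277,"jaw":1},{"x":-0.246,"y":-0.058,"z":0,"rx":0,"ry":0,"rz":-0.0277,"jaw":1}]}}

```text
t: 5.1
eef_pos: [604.8, 3.1, 188.0]
orientation: [-1.993, -2.428, -0.001]
force: [-0.5, 4.2, 5.1]
opening: 33.7
grip_force: 31.4
```

Call:
{"fn": "move_arm", "kwargs": {"targets": [{"x":-0.248,"y":-0.048,"z":0,"rx":0,"ry":0,"rz":-0.0277,"jaw":1},{"x":-0.25,"y":-0.037,"z":0,"rx":0,"ry":0,"rz":-0.0277,"jaw":1},{"x":-0.251,"y":-0.026,"z":0,"rx":0,"ry":0,"rz":-0.0277,"jaw":1},{"x":-0.252,"y":-0.015,"z":0,"rx":0,"ry":0,"rz":-0.0277,"jaw":1},{"x":-0.252,"y":-0.004,"z":0,"rx":0,"ry":0,"rz":-0.0277,"jaw":1}]}}

```text
t: 5.72
eef_pos: [542.4, -3.3, 188.0]
orientation: [2.245, 2.197, 0.002]
force: [1.1, 4.5, 4.5]
opening: 34.1
grip_force: 31.2
```

Call:
{"fn": "move_arm", "kwargs": {"targets": [{"x":0,"y":0,"z":0,"rx":0,"ry":0,"rz":0,"jaw":1},{"x":0,"y":0,"z":0,"rx":0,"ry":0,"rz":0,"jaw":1},{"x":0,"y":0,"z":0,"rx":0,"ry":0,"rz":0,"jaw":1}]}}

```text
t: 6.1
eef_pos: [543.0, -3.5, 188.0]
orientation: [-2.242, -2.2, -0.001]
force: [-1.2, 4.5, 6.4]
opening: 33.5
grip_force: 31.8
```

```bash
python3 st.py; python3 -c "
from h import *
s=snap('scene','s2.png')['color'][110:350,230:510,::-1]
t=snap('top','t2.png')['color'][160:300,140:420,::-1]
o=np.zeros((600,800,3),np.uint8);o[:400,:467]=cv2.resize(s,(467,400),interpolation=cv2.INTER_CUBIC);o[:166,467:]=cv2.resize(t,(333,166))
o=np.zeros((600,700,3),np.uint8);o=cv2.resize(s,(700,600),interpolation=cv2.INTER_CUBIC)
cv2.imwrite('pics/e1.png',o);cv2.imwrite('pics/e2.png',cv2.resize(t,(784,392),interpolation=cv2.INTER_CUBIC))"
```

```text
6.1 [543.   -3.5 188. ] zax [ 0.  0. -1.] yaw y -1.1 [-1.2  4.5  6.4] 33.48649952133365 31.751282215118408 [-0.01  0.28  1.86  0.    1.    0.01]
```

View pics/e1.png

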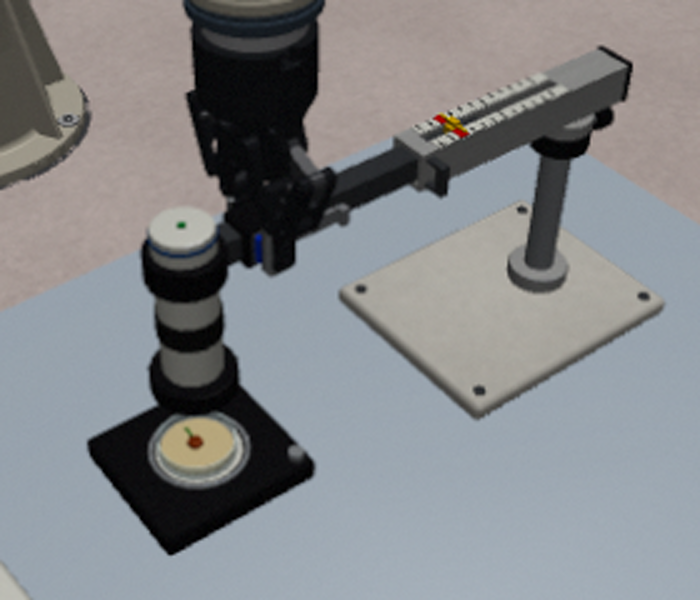

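View pics/e2.png

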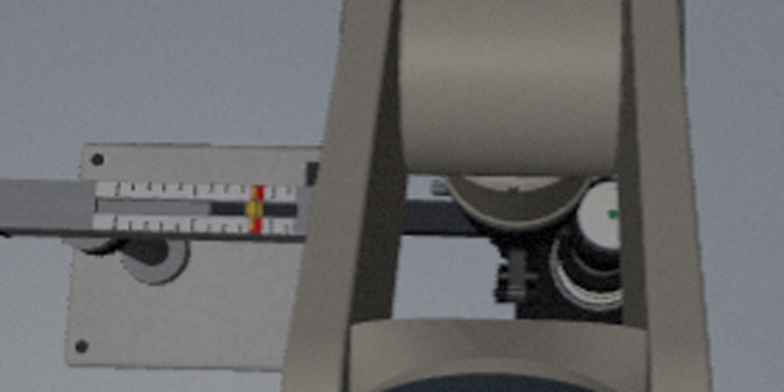

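The yellow pointer at (254,208) sits in the red band at (258,208), perhaps slightly short. The camera's green dot is at scene crop (181,225) and top crop (613,213). I'll measure these precisely.

```bash
cat > m2.py <<'E'
from h import *
t=snap('top');s=snap('scene')
B={}
for n,c,(x0,y0,x1,y1) in [('top',t,(140,160,420,270)),('scene',s,(280,110,500,230))]:
    hsv=cv2.cvtColor(c['color'],cv2.COLOR_RGB2HSV)[y0:y1,x0:x1]
    for k,lo,hi in [('yellow',(20,130,100),(36,255,255)),('red',(0,150,80),(8,255,255)),('green',(45,90,40),(80,255,255))]:
        N,L,S,C=cv2.connectedComponentsWithStats(cv2.inRange(hsv,lo,hi))
        B[n,k]=[(C[i]+[x0,y0]) for i in range(1,N) if S[i,4]>2]
        print(n,k,[(b.round(1),a) for b,a in zip(B[n,k],[S[i,4] for i in range(1,N) if S[i,4]>2])])
        for b in B[n,k]: print('    at 216:',plane(c,*b,216)[:2].round(1),'at 230:',plane(c,*b,230)[:2].round(1))
L,e=tri(t,(140+613/2.8,160+213/2.8),s,(230+181/2.5,110+225/2.5))
print('lens',L.round(1),round(e,1))
d,e=tri(t,(353.9,252.9),s,(308.5,286.9))
print('lens-dish',(L-d)[:2].round(1))
E
python3 m2.py;python3 st.py
```

```text
top yellow [(array([230.3, 234.3]), np.int32(27))]
    at 216: [541.4 166.2] at 230: [538.7 163.1]
top red [(array([232.6, 228.3]), np.int32(7)), (array([231.3, 240.1]), np.int32(10))]
    at 216: [552.4 162.7] at 230: [549.6 159.6]
    at 216: [530.9 164. ] at 230: [528.4 160.9]
top green [(array([358.4, 236.2]), np.int32(5))]
    at 216: [539.8 -62.6] at 230: [537.1 -61.7]
scene yellow [(array([410.9, 158.8]), np.int32(30))]
    at 216: [542.9 168.8] at 230: [557.9 153.6]
scene red [(array([405.9, 157.3]), np.int32(9)), (array([413.4, 162.7]), np.int32(12))]
    at 216: [533.8 164.8] at 230: [549.1 149.7]
    at 216: [554.6 164. ] at 230: [569.3 149. ]
scene green [(array([302.2, 199.6]), np.int32(5))]
    at 216: [524.7 -52. ] at 230: [540.2 -60.9]
lens [538.5 -61.4 228.1] 3.1
lens-dish [-0.7  1.9]
6.3 [543.1  -3.5 188. ] zax [ 0.  0. -1.] yaw y -1.1 [-1.2  4.   6.7] 33.961022567182404 31.81429624557495 [-0.01  0.28  1.86  0.    1.    0.01]
```

The pointer is about 2–3 mm short and the lens 2 mm short, so I nudge outward 2.5 mm.

Call:
{"fn": "move_arm", "kwargs": {"targets": [{"x":0,"y":-0.05,"z":0,"rx":0,"ry":0,"rz":0,"jaw":1},{"x":0,"y":0,"z":0,"rx":0,"ry":0,"rz":0,"jaw":1},{"x":0,"y":0,"z":0,"rx":0,"ry":0,"rz":0,"jaw":1},{"x":0,"y":0,"z":0,"rx":0,"ry":0,"rz":0,"jaw":1}]}}

```text
t: 6.8
eef_pos: [543.1, -6.2, 187.9]
orientation: [2.242, 2.2, 0.0]
force: [-1.4, 2.8, 6.2]
opening: 34.0
grip_force: 31.8
```

```bash
python3 m2.py|grep -v lens;python3 st.py
```

```text
top yellow [(array([231.6, 234.2]), np.int32(28))]
    at 216: [541.6 164. ] at 230: [539.  160.9]
top red [(array([233. , 228.5]), np.int32(4)), (array([230.4, 240.6]), np.int32(7))]
    at 216: [552.  161.9] at 230: [549.2 158.9]
    at 216: [530.  165.5] at 230: [527.5 162.4]
top green [(array([359.8, 236. ]), np.int32(4))]
    at 216: [540.2 -65. ] at 230: [537.5 -64.1]
scene yellow [(array([410. , 159.7]), np.int32(22))]
    at 216: [543.9 165.5] at 230: [558.8 150.4]
scene red [(array([405. , 157.5]), np.int32(4)), (array([413.6, 163. ]), np.int32(9))]
    at 216: [533.3 163.1] at 230: [548.5 148.1]
    at 216: [555.6 163.5] at 230: [570.2 148.4]
scene green [(array([300.8, 200.4]), np.int32(5))]
    at 216: [525.1 -55. ] at 230: [540.6 -63.8]
6.9 [543.1  -6.2 187.9] zax [ 0.  0. -1.] yaw y -1.1 [-0.3  3.   6.1] 33.96067883335867 31.791890859603882 [-0.01  0.28  1.86  0.    1.    0.  ]
```

Pointer within about 1 mm of the band's middle, lens within about 1 mm of the dish centre, button held in. Handing in.

```bash
python3 -c "
from rig import arm
print(arm.job_done())"; python3 st.py
```

```text
the job is handed in; nothing more can be done
None
the job is handed in; nothing more can be done
```

The job is handed in: the handle is held at about 32 N with the button squeezed fully in, the pointer is about 1 mm (at most 2 mm) from the middle of the red band, and the lens is about 1 mm from the dish centre; the judge returned no verdict to confirm it.

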